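# Load a blank into the drilling sled and index it at the ball notch

## Robot

A 6-joint arm with a two-finger parallel gripper is mounted at the origin on a cart in front of the work surface, level with it; the furniture and walls round the work are solid. World frame = base frame: x ahead of the robot, y to its left, z up, the work surface at z = 0. Lengths are in mm, angles in rad, forces in N, time in s.
With the tool pointing down it reaches from about 350 to 775 mm from the base axis. Payload 7.3 kg.
Tool frame: the origin (TCP) lies midway between the tips of the shut fingers; the grasp point (between the pads) lies 19 mm behind it; z points along the fingers, y is the line along which they close (so a half turn about z gives the same grasp; the last joint's range is limited). The gripper opens to 92 mm and grips with 3 to 60 N. Pads are 19 mm wide; open, the fingers measure 130 mm over their backs; the gripper's body (75 mm by 190 mm) begins 47 mm behind the grasp point.
Start: joints at [1.031, 0.342, 1.524, -0, 1.275, -0.146], TCP at [201.43, 484.841, 226.741] pointing down, gripper open.
Joint ranges: [-2.53, 2.53], [-0.77, 2.02], [0.04, 2.7], [-1, 4.14], [0.28, 2.66], [-3.11, 3.11]. Speed limits (rad/s): [2.57, 2.57, 3.14, 3.14, 3.14, 3.14].

## Interface

Orientations are given as [roll, pitch, yaw] about the fixed x, y, z axes, in that order (R = Rz(yaw) Ry(pitch) Rx(roll)).
In Python, from plant import bot gives the robot as it stands. The module is installed in compiled form; this text tells all that it offers.
- The arm moves only by the shell command python3 -m crank 'ROWS' [OPENING]. ROWS is JSON, a list of rows, each a list of 6 numbers: the shift along the tool's x, y, z in m, then the turn, a rotation vector about the tool's x, y, z in rad. In form: [[dx, dy, dz, wx, wy, wz], ...]. A call has 1 to 5 rows; each row shifts and turns the commanded pose from where the row before left it, along the tool's axes as they then stand; what a row does not reach is not made up. A row lasts 1/8 s, in which the tool goes at most 62.5 mm and 10.7 degrees, less where a joint would pass 70% of its speed; a pose out of reach is approached as far as the arm can. A call is refused whole if a number of a shift passes 0.0625 or a number of a turn 0.188, either way. A call with a gripper value outside its range is refused whole. OPENING is the opening in per cent of the stroke, from 0 (shut) to 100 (fully open), set as the call begins (- or left out, the last holds). The fingers move at their own pace and stop on an object; the grip force is fixed at half the most. Time passes only in rows, so rows that do not move let the fingers close. It gives the time, the measured TCP pose, the force, the opening and the grip force at its end, in the units of the state.
- bot.get_obs(): the state, without advancing time (a new reading comes with each control period).
- bot.capture(name): name is "scene" or "top" or "wrist"; returns a dict with "color" (480x640x3 uint8, blue, green, red), "fov_y" (degrees; the focal length in pixels is half the picture's height over the tangent of half this angle, whatever the lens; pixels are square), "cx", "cy" (the principal point, pixels), "extrinsics" (4x4, takes a point from world to camera coordinates); the wrist camera has in their place "tool_from_camera" (4x4, takes a point from camera to tool coordinates, whose origin is the TCP and whose axes are the flange's). Camera axes: x right, y up, looking along -z (the intrinsics and any distortion apply to the point x, -y, -z); pixel columns grow to the right and rows downward; lengths in mm; the calibration is good to about 2 mm. The wrist camera is an equidistant fisheye: a pixel r from the principal point sees the ray r / f radians off the axis. A picture is of the moment at which its call begins: read the wrist's pose just before it. There is no depth.
- bot.close_job(): hands the job in; it is judged then, once.
The state is a dict: "time": time; "joint_positions": joint angles; "dq": joint speeds; "tau": joint torques, N m; "tool_pos": TCP position; "tcp_rot": TCP orientation; "contact_force": force on the tool from outside, world axes, zero at the start; "moment": the same for the moment, N m; "grip_width": finger opening in mm; "finger_force": force on a finger pad.
Only numpy, scipy, OpenCV 4.12 (cv2) and the standard library are available. Lean on these libraries where they do the work, as an engineer would, in place of code of your own. Each camera call takes 0.05 s, during which the arm holds its last target. There are 200 camera calls.

## Task

Take the wooden blank out of its plywood stand, set it upright and fully down in the slot of the drilling jig's sled, roughly centred along the slot, and let go of it. Then grip the sled by its black knob and slide it along the rods until you feel its spring ball drop into the notch, without running on to the far end; finish there, still gripping the knob with the ball in the notch, ready for the drill. Leave the glue bottle and the tape measure where they are.

Things in the scene. Friction and masses are not known exactly. Their poses are not given: they have to be found in the camera images.
- blank: flat slab of wood on edge in a plywood stand: 14 mm thick (its x), 110 mm long (y), 76 mm high (z), 90 g, with two dark plugs through it. Origin at the centre of its underside; either face may look either way. It stands loosely, 6 mm above the bench; the stand's walls reach 26 mm above the bench. An upright timber post (85 mm square) rises 0.25 to 0.32 m to the stand's left: swing clear.
- slot (a point): centre of the slot's floor on the sled, 38 mm above the bench. Slot 15.7 mm wide (point x, across the rods, away from the knob), 90 mm long, open-ended (point y, along the rods towards the sled's starting end), z up; jaws with flared lips rise 25 mm above the floor. Seated, the blank's origin lies here, its y parallel to the slot's y, either way round, its top 114 mm above the bench.
- knob_grip (a point): centre of the black round knob on the sled's side nearer the robot, 73 mm from the slot's centre line, 61 mm above the bench. Knob 26 mm in diameter, 22 mm high (50 to 72 mm above the bench), on a 14 mm stem; the flat deck below it is 38 mm above the bench. Axes as for the slot point.
- knob: the same knob as a body, for touch; it turns stiffly on its stem; origin at its foot on the deck, 38 mm above the bench.
- sled (a joint): how far the sled (124 mm across, 110 mm along the rods) is slid from the loading end, in m: 0 at the loading end (robot's left), 0.15 at the far end stop (right); grows along the slot point's -y. Starts between 0 and 0.02. Slides with about 1 to 3 N. The notch lies somewhere between 0.06 and 0.12, different each time.
- ball (a joint): how far the sled's spring ball has dropped, in m: 0.0005 to 0.001 while it rides on the flat strip under the sled, about 0.0055 fully down in the notch. It pulls the sled forward into the notch over the last 4 mm (up to 8 N); from there 10 to 13 N along the rods forces it out again.
- glue_bottle: small white bottle 51 mm across, 83 mm high, a bystander; origin at its underside
- tape_measure: yellow tape measure 38x72x62 mm, a bystander; origin at its underside
Not all that is in view belongs to the job. Of the things shaped like the blank, the wood one is meant.

How it is judged (in metres and radians):
On the way, in this order (a step that is already met when the one before it is completed fails the run):
1. the blank stands fully down in the sled's slot and is let go (z of blank in the frame of slot below 0.003 m and x of blank in the frame of slot between -0.003 and 0.003 m and y of blank in the frame of slot between -0.02 and 0.02 m and angle between blank's own z axis and vertical below 0.06 rad and contact force between the fingers and blank below 0.3 N), for 0.2 s.
2. the sled is in the notch with the fingers gripping the knob (value of joint ball above 0.004 m and contact force between the fingers and knob above 3 N), for 0.3 s.
At the end, for the whole second after the job is handed in: The ball is at least 4 mm down in the notch, the sled still, the fingers on the knob with over 3 N; the blank, untouched, has its underside within 3 mm of the slot floor, within 3 mm across and 20 mm along of its centre, within 0.06 rad of upright (all of step 1 and all of step 2 and velocity of joint sled between -0.005 and 0.005 m/s); the arm keeps its last pose, push and grip.
It fails at once if the sled is run on to the far end (value of joint sled above 0.147 m).
It fails at once if the glue bottle is pushed out of place (distance of glue_bottle from where it was at the start of the episode above 0.02 m).
It fails at once if the tape measure is pushed out of place (distance of tape_measure from where it was at the start of the episode above 0.02 m).
It also fails if it takes over 61 s, if anything falls off the work surface, if the arm or the gripper's body presses on something with over 40 N, if the wrist force passes 120 N, or if a joint passes its speed limit or range.

## Working session

There is one attempt and no reset: what is moved stays moved. The work goes in short steps, Python scripts to look and compute and a shell command to move; the robot and the scene stay as the last step left them, time stands still between calls to the robot, and variables do not carry over. Pictures are saved under pics/ and viewed, at most 10 in all, crops included, and the job is handed in when it is done.

```bash
mkdir -p pics; cat > h.py <<'E'
import numpy as np, cv2
from plant import bot
def cam(n):
    c=bot.capture(n); c['f']=240/np.tan(np.radians(c['fov_y'])/2); return c
def ray(c,u,v):
    E=np.array(c['extrinsics']); R=E[:3,:3]; o=-R.T@E[:3,3]
    d=R.T@np.array([(u-c['cx'])/c['f'],-(v-c['cy'])/c['f'],-1]); return o,d
def onz(c,u,v,z):
    o,d=ray(c,u,v); return o+d*(z-o[2])/d[2]
def proj(c,p):
    E=np.array(c['extrinsics']); q=E[:3,:3]@np.array(p)+E[:3,3]
    return c['cx']+c['f']*q[0]/-q[2], c['cy']-c['f']*q[1]/-q[2]
def wray(c,o,u,v):
    from scipy.spatial.transform import Rotation as Ro
    R=Ro.from_euler('xyz',o['tcp_rot']).as_matrix(); T=np.array(c['tool_from_camera'])
    a,b=u-c['cx'],v-c['cy']; r=np.hypot(a,b)+1e-9; t=r/c['f']
    d=np.array([np.sin(t)*a/r,-np.sin(t)*b/r,-np.cos(t)])
    return R@T[:3,3]+np.array(o['tool_pos']), R@T[:3,:3]@d
def wz(c,o,u,v,z):
    p,d=wray(c,o,u,v); return p+d*(z-p[2])/d[2]
E
python3 - <<'E'
from h import *
o=bot.get_obs(); print({k:np.round(v,3) for k,v in o.items()})
for n in('scene','top','wrist'):
    c=cam(n); cv2.imwrite(f'pics/{n}0.png',c['color']); print(n,c['fov_y'],c['cx'],c['cy'],np.round(c.get('extrinsics',c.get('tool_from_camera')),3).tolist())
E
```

```text
{'time': np.float64(0.0), 'joint_positions': array([ 1.031,  0.343,  1.525, -0.   ,  1.275, -0.146]), 'dq': array([-0.   , -0.001, -0.   ,  0.   ,  0.002, -0.   ]), 'tau': array([  0.   , -43.125, -24.422,   0.072,   0.056,  -0.   ]), 'tool_pos': array([201.214, 484.472, 226.057]), 'tcp_rot': array([-3.14 , -0.   ,  2.748]), 'contact_force': array([0.443, 0.042, 0.004]), 'moment': array([-0.014, -0.01 ,  0.03 ]), 'finger_force': np.float64(0.0), 'grip_width': np.float64(92.005)}
scene 56.4091001511915 321.73203575683635 239.4796222615034 [[0.764, -0.645, -0.026, -523.547], [0.323, 0.347, 0.881, -192.784], [-0.559, -0.681, 0.473, -630.404], [0.0, 0.0, 0.0, 1.0]]
top 50.33926603885767 325.38361841998926 234.67933410719414 [[-0.025, -1.0, -0.002, -109.95], [0.969, -0.025, 0.247, -612.26], [-0.247, 0.004, 0.969, -868.959], [0.0, 0.0, 0.0, 1.0]]
wrist 65.70646984690485 321.1815285404055 236.72844746272554 [[0.0, 0.956, 0.293, 80.612], [1.0, 0.0, -0.0, -0.739], [-0.0, 0.293, -0.956, -157.127], [0.0, 0.0, 0.0, 1.0]]
```

View pics/top0.png

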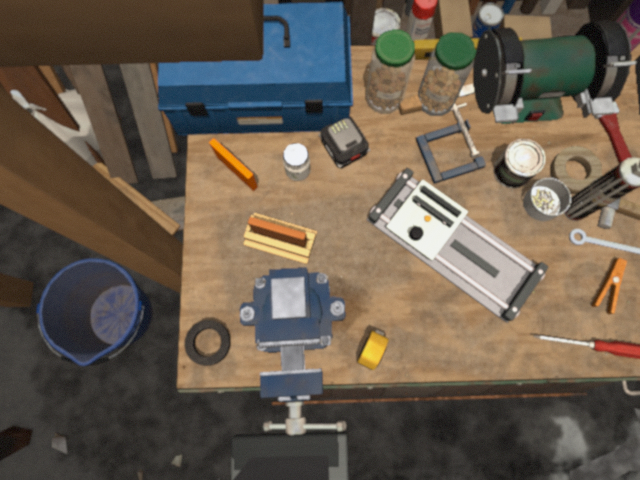

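View pics/scene0.png

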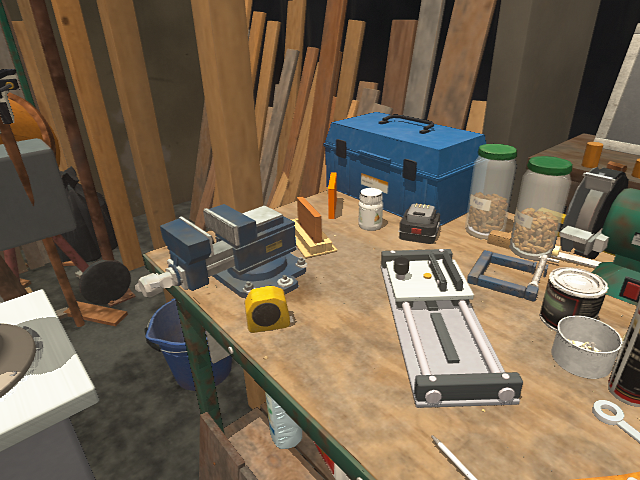

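The top view shows two candidates: the orange-brown slab in the plywood stand at (278,230) and a brighter orange slab with no stand at (233,163). The one in the stand fits the description. The sled is at (427,218), with its knob at (415,233) and the slot between the dark jaws at about (440,203). The tape measure is at (373,350) and the glue bottle at (296,158). I'll confirm with one enlarged crop.

```bash
python3 - <<'E'
from h import *
t=cam('top');im=t['color']
a=cv2.resize(im[140:270,200:330],(400,400),interpolation=cv2.INTER_CUBIC)
b=cv2.resize(im[160:290,360:490],(400,400),interpolation=cv2.INTER_CUBIC)
cv2.imwrite('pics/crop1.png',np.hstack([a,b]))
hsv=cv2.cvtColor(im,cv2.COLOR_BGR2HSV)
for p in((278,230),(233,163),(300,240),(415,233),(455,195)): print(p,hsv[p[1],p[0]])
for z in(0,82): print(z,[np.round(onz(t,u,v,z)[:2]) for u,v in((278,230),(233,163))])
print('knob',onz(t,415,233,72),'bottle',onz(t,296,158,60),'tape',onz(t,373,350,50))
E
```

```text
(278, 230) [ 13 170 225]
(233, 163) [ 18 239 240]
(300, 240) [ 12 185  95]
(415, 233) [15 29 53]
(455, 195) [ 17  90 142]
0 [array([641., -31.]), array([788.,  63.])]
82 [array([619., -38.]), array([754.,  48.])]
knob [ 609.48633575 -292.22600809   72.        ] bottle [770.16793838 -71.63820857  60.        ] tape [ 399.59922387 -205.84599276   50.        ]
```

View pics/crop1.png

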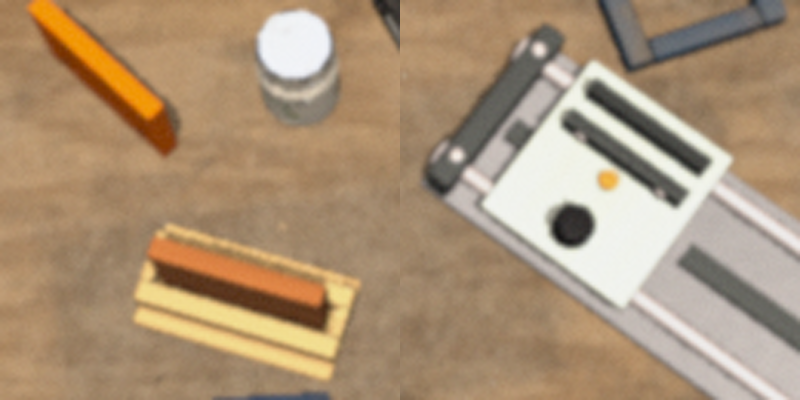

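The slab in the stand is plain brown wood, spanning crop (152,250) to (327,297). The other is glossy orange with no stand, so the wood one is the blank. Slot centre is at about crop (637,142) and the knob at (572,226).

```bash
python3 - <<'E'
from h import *
t=cam('top');im=t['color']; hsv=cv2.cvtColor(im,cv2.COLOR_BGR2HSV)
m=cv2.inRange(hsv,(8,120,165),(15,255,255)); m[:200]=0;m[260:]=0;m[:,:240]=0;m[:,320:]=0
n,l,s,c=cv2.connectedComponentsWithStats(m); k=1+np.argmax(s[1:,4])
pts=np.argwhere(l==k)[:,::-1]; W=np.array([onz(t,u,v,82)[:2] for u,v in pts],np.float32)
r=cv2.minAreaRect(W); print('blank',s[k],r); bx=cv2.boxPoints(r); print(bx)
# sled: white deck at z=38
g=cv2.inRange(hsv,(0,0,190),(180,60,255)); g[:170]=0;g[270:]=0;g[:,:380]=0;g[:,480:]=0
g=cv2.morphologyEx(g,cv2.MORPH_OPEN,np.ones((5,5)))
cs,_=cv2.findContours(g,cv2.RETR_EXTERNAL,cv2.CHAIN_APPROX_NONE); c=max(cs,key=cv2.contourArea)
W=np.array([onz(t,u,v,38)[:2] for u,v in c[:,0]],np.float32); r=cv2.minAreaRect(W);print('deck',r)
f=lambda x,y:onz(t,360+x/400*130,160+y/400*130,63)[:2]
L0,L1,R0,R1=f(170,118),f(285,198),f(190,90),f(305,163)
print('slot',(L0+L1+R0+R1)/4,'yaw',[np.degrees(np.arctan2(*(a-b)[::-1])) for a,b in((L0,L1),(R0,R1))],np.linalg.norm(L0-L1))
print('knob',onz(t,360+172/400*130,160+226/400*130,72))
E
```

```text
blank [248 216  58  23 461] ((624.7756958007812, -34.765445709228516), (109.94119262695312, 16.864675521850586), 72.90342712402344)
[[600.5556   -84.82796 ]
 [616.675    -89.78589 ]
 [648.9958    15.297066]
 [632.8764    20.254997]]
deck ((615.992919921875, -331.31591796875), (175.76010131835938, 123.35952758789062), 77.4284896850586)
slot [ 663.49662949 -339.53353219] yaw [np.float64(51.47313465619167), np.float64(53.8480708993725)] 85.62302016773172
knob [ 608.57962692 -293.84113116   72.        ]
```

```bash
A='[0,0,-0.007,0,0,0.184]'; python3 -m crank '[[0,0,-0.007,0,0,0.184],[0,0,-0.007,0,0,0.184],[0,0,-0.007,0,0,0.184],[0,0,-0.007,0,0,0.184]]'
python3 -m crank '[[0,0,-0.007,0,0,0.184],[0,0,-0.007,0,0,0.184],[0,0,-0.007,0,0,0.184],[0,0,-0.006,0,0,0.184]]' 45
python3 -m crank '[[-0.0415,0.0367,0,0,0,0],[-0.0415,0.0367,0,0,0,0],[-0.0415,0.0367,0,0,0,0],[-0.0415,0.0367,0,0,0,0],[-0.0415,0.0367,0,0,0,0]]'
python3 -m crank '[[-0.0415,0.0367,0,0,0,0],[-0.0415,0.0367,0,0,0,0],[-0.0415,0.0367,0,0,0,0],[-0.0415,0.0367,0,0,0,0],[-0.0415,0.0367,0,0,0,0]]'
python3 -c "
from h import *;print({k:np.round(v,3) for k,v in bot.get_obs().items()})"
```

```text
time: 0.75
tool_pos: [201.4, 484.8, 254.8]
tcp_rot: [-3.141, 0.0, 2.006]
contact_force: [0.4, 0.1, 0.1]
grip_width: 91.8
finger_force: 0.0
time: 1.25
tool_pos: [201.4, 484.8, 281.9]
tcp_rot: [-3.142, 0.0, 1.27]
contact_force: [-0.5, 0.3, 0.5]
grip_width: 56.3
finger_force: 0.0
time: 1.88
tool_pos: [317.1, 231.3, 281.8]
tcp_rot: [3.141, -0.0, 1.276]
contact_force: [1.3, -0.2, -0.8]
grip_width: 41.5
finger_force: 0.0
time: 2.5
tool_pos: [432.4, -20.8, 281.8]
tcp_rot: [3.141, -0.0, 1.275]
contact_force: [1.6, 0.3, 0.5]
grip_width: 41.4
finger_force: 0.0
{'time': np.float64(2.5), 'joint_positions': array([-0.226,  0.128,  1.654,  0.   ,  1.359,  0.07 ]), 'dq': array([-0.877,  0.356, -0.41 ,  0.005,  0.049, -0.874]), 'tau': array([  3.298, -35.115, -23.329,  -0.147,   0.171,   1.11 ]), 'tool_pos': array([432.362, -20.762, 281.811]), 'tcp_rot': array([ 3.141, -0.   ,  1.275]), 'contact_force': array([1.588, 0.338, 0.491]), 'moment': array([-0.116,  0.042,  0.007]), 'finger_force': np.float64(0.0), 'grip_width': np.float64(41.393)}
```

```bash
python3 -m crank '[[0.0108,0.0472,0.012,0,0,0],[0.0108,0.0472,0.02,0,0,0],[0.0108,0.0472,0.03,0,0,0],[0.0108,0.0472,0.03,0,0,0],[0,0,0,0,0,0]]'
python3 - <<'E'
from h import *
o=bot.get_obs(); c=cam('wrist'); c['f']=240/np.tan(np.radians(c['fov_y'])/2)
print(np.round(o['tool_pos'],1),o['tcp_rot'])
im=c['color']; cv2.imwrite('pics/w1.png',im); hsv=cv2.cvtColor(im,cv2.COLOR_BGR2HSV)
m=cv2.inRange(hsv,(6,110,120),(16,255,255)); n,l,s,cc=cv2.connectedComponentsWithStats(m)
for k in np.argsort(-s[1:,4])[:3]+1:
    p=np.argwhere(l==k)[:,::-1]; W=np.array([wz(c,o,u,v,82)[:2] for u,v in p],np.float32); print(s[k],cv2.minAreaRect(W))
E
```

```text
time: 3.12
tool_pos: [625.4, -32.5, 183.7]
tcp_rot: [-3.133, 0.001, 1.276]
contact_force: [-1.3, 0.2, 0.1]
grip_width: 41.2
finger_force: 0.0
[625.4 -32.5 183.7] [-3.13296111e+00  9.60168650e-04  1.27571392e+00]
[ 410   14   86  127 3431] ((754.6324462890625, 55.18971252441406), (114.58432006835938, 29.00950813293457), 45.18840026855469)
[ 311  158   23  126 2233] ((626.57568359375, -22.75585174560547), (93.9436264038086, 14.47883415222168), 71.81674194335938)
[559  70  23 104 331] ((842.87109375, 1.4658393859863281), (85.73136138916016, 5.437450408935547), 89.92980194091797)
```

View pics/w1.png

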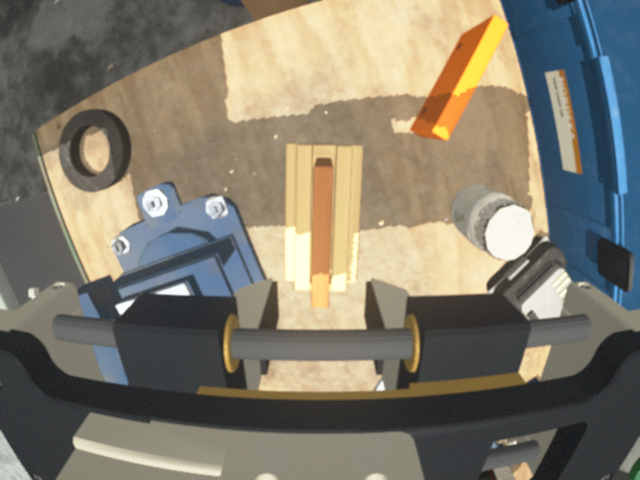

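The wrist view shows the wood blank from (322,165) to (320,306), centred between the fingers and aligned with them. It lies at about (623,-34), which agrees with the top view. I'll go down.

```bash
python3 -m crank '[[0,-0.0016,0.03,0,0,0.012],[0,0,0.03,0,0,0],[0,0,0.025,0,0,0],[0,0,0,0,0,0],[0,0,0,0,0,0]]'
```

```text
time: 3.8
tool_pos: [624.2, -32.1, 107.2]
tcp_rot: [3.138, -0.001, 1.264]
contact_force: [0.0, -0.5, 0.9]
grip_width: 41.8
finger_force: 0.0
```

```bash
python3 -m crank '[[-0.002,-0.0005,0.025,0,0,0],[0,0,0.02,0,0,0],[0,0,0.01,0,0,0],[0,0,0,0,0,0]]'; python3 -m crank '[[0,0,0,0,0,0],[0,0,0,0,0,0],[0,0,0,0,0,0],[0,0,0,0,0,0],[0,0,0,0,0,0]]' 0
```

```text
time: 4.3
tool_pos: [622.7, -33.8, 50.4]
tcp_rot: [3.141, -0.0, 1.264]
contact_force: [-0.2, -0.0, 0.7]
grip_width: 41.5
finger_force: 0.0
time: 4.92
tool_pos: [622.8, -33.8, 50.1]
tcp_rot: [3.141, -0.0, 1.264]
contact_force: [-0.3, 0.0, 3.2]
grip_width: 14.0
finger_force: 30.0
```

```bash
python3 -m crank '[[0,0,-0.02,0,0,0],[0,0,-0.04,0,0,0],[0,0,-0.045,0,0,0],[0,0,-0.03,0,0,0.173],[0,0,-0.015,0,0,0.173]]'
python3 -m crank '[[-0.0385,0.027,0,0,0,0],[-0.0385,0.027,0,0,0,0],[-0.0385,0.027,0,0,0,0],[-0.0385,0.027,0,0,0,0]]'
python3 -m crank '[[-0.0385,0.027,0,0,0,0],[-0.0385,0.027,0,0,0,0],[-0.0385,0.027,0,0,0,0],[-0.0385,0.027,0,0,0,0],[0,0,0,0,0,0]]'
python3 -m crank '[[0,0,0,0,0,0],[0,0,0,0,0,0]]'
python3 - <<'E'
from h import *
o=bot.get_obs(); c=cam('wrist'); cv2.imwrite('pics/w2.png',c['color'])
print(np.round(o['tool_pos'],1),o['tcp_rot'],o['grip_width'],o['finger_force'])
import pickle; pickle.dump((o,{k:c[k] for k in c}),open('w2.pkl','wb'))
E
```

```text
time: 5.55
tool_pos: [623.0, -33.8, 201.6]
tcp_rot: [3.139, -0.001, 0.912]
contact_force: [-0.1, 0.2, -0.9]
grip_width: 13.8
finger_force: 30.0
time: 6.05
tool_pos: [614.3, -223.0, 199.3]
tcp_rot: [-3.141, 0.0, 0.918]
contact_force: [0.0, 0.2, -1.2]
grip_width: 14.2
finger_force: 30.0
time: 6.68
tool_pos: [605.3, -413.3, 197.9]
tcp_rot: [-3.14, 0.001, 0.913]
contact_force: [-0.8, 1.3, -0.6]
grip_width: 13.9
finger_force: 30.0
time: 6.92
tool_pos: [607.4, -408.2, 199.8]
tcp_rot: [-3.141, -0.0, 0.919]
contact_force: [-0.1, 0.7, -0.7]
grip_width: 14.0
finger_force: 30.0
[ 607.4 -408.2  199.8] [-3.14118012e+00 -4.19484964e-04  9.19356517e-01] 14.032696298087064 29.999509155750275
```

View pics/w2.png

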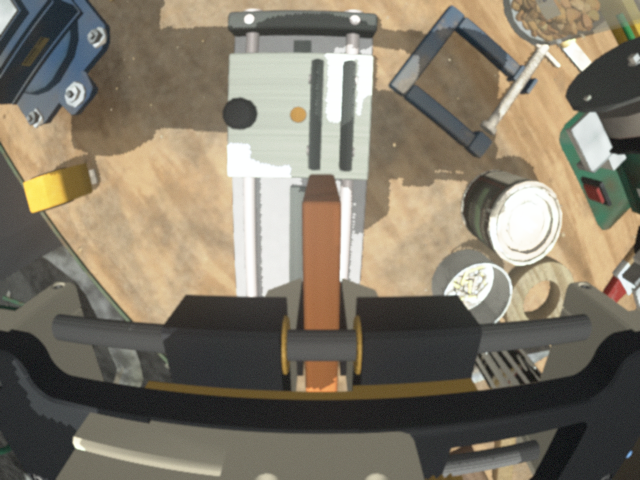

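The wrist view shows the sled ahead: jaws at columns 317 and 348 over rows 60–170, knob at (240,113), and the held blank at columns 305–338.

```bash
python3 - <<'E'
from h import *
import pickle; o,c=pickle.load(open('w2.pkl','rb')); g=cv2.cvtColor(c['color'],cv2.COLOR_BGR2GRAY).astype(float)
from scipy.spatial.transform import Rotation as Ro
R=Ro.from_euler('xyz',o['tcp_rot']).as_matrix(); P=np.array(o['tool_pos'])
tl=lambda u,v,z: R.T@(wz(c,o,u,v,z)-P)
def edges(r,a,b):
    d=np.diff(cv2.GaussianBlur(g,(3,3),0)[r-2:r+3,a:b].mean(0)); i=[k for k in range(1,len(d)-1) if abs(d[k])>6 and abs(d[k])>=abs(d[k-1]) and abs(d[k])>abs(d[k+1])]
    return [(a+k+.5,int(d[k])) for k in i]
for r in(70,90,115,140,160): print(r,[(u,s,round(tl(u,r,63)[1],1)) for u,s in edges(r,300,365)])
for r in(210,250): print(r,[(u,s,round(tl(u,r,232)[1],1)) for u,s in edges(r,290,352)])
m=(g<75).astype(np.uint8); n,l,s,cc=cv2.connectedComponentsWithStats(m[40:180,215:365])
for k in range(1,n):
    if s[k,4]>200:
        p=np.argwhere(l==k)[:,::-1]+[215,40]; z=72 if s[k,0]<40 else 63
        W=np.array([wz(c,o,u,v,z)[:2] for u,v in p],np.float32); r=cv2.minAreaRect(W); print(s[k],r,np.round(R.T@(np.array([*r[0],z])-P),1))
E
```

```text
70 [(310.5, -35, np.float64(-9.3)), (322.5, 37, np.float64(0.0)), (327.5, 12, np.float64(3.9)), (342.5, -56, np.float64(15.5)), (355.5, 30, np.float64(25.6))]
90 [(309.5, -34, np.float64(-10.1)), (322.5, 34, np.float64(0.0)), (327.5, 13, np.float64(3.9)), (341.5, -51, np.float64(14.7)), (354.5, 36, np.float64(24.9))]
115 [(305.5, 12, np.float64(-13.2)), (309.5, -34, np.float64(-10.1)), (321.5, 34, np.float64(-0.8)), (326.5, 14, np.float64(3.1)), (341.5, -53, np.float64(14.8)), (353.5, 27, np.float64(24.2)), (360.5, -7, np.float64(29.7))]
140 [(308.5, -35, np.float64(-10.9)), (320.5, 38, np.float64(-1.5)), (339.5, -43, np.float64(13.3)), (352.5, 36, np.float64(23.6))]
160 [(307.5, -31, np.float64(-11.8)), (319.5, 38, np.float64(-2.3)), (338.5, -43, np.float64(12.7)), (351.5, 36, np.float64(22.9))]
210 [(301.5, -13, np.float64(-7.8)), (340.5, 45, np.float64(5.6))]
250 [(301.5, -12, np.float64(-8.0)), (339.5, 44, np.float64(5.5)), (347.5, -20, np.float64(8.3))]
[  8  59  33  29 679] ((611.1430053710938, -297.5581359863281), (21.89314842224121, 25.41839027404785), 50.155555725097656) [ 90.2 -64.  127.9]
```

```bash
python3 -m crank '[[0.03,0.003,0,0,0,0],[0.03,0.003,0,0,0,0],[0.028,0.0022,0.0,0,0,0.035],[0,0,0.03,0,0,0],[0,0,0.03,0,0,0]]'; python3 -m crank '[[0,0,0.02,0,0,0],[0,0,0,0,0,0],[0,0,0,0,0,0]]'
python3 - <<'E'
from h import *
o=bot.get_obs(); c=cam('wrist'); im=c['color']
print(np.round(o['tool_pos'],1),o['tcp_rot'],c['cx'],c['f'])
cv2.imwrite('pics/w3.png',cv2.resize(im[80:380,200:440],(640,800))[:600] if 0 else cv2.resize(im[90:330,220:420],(500,600),interpolation=cv2.INTER_CUBIC))
E
```

```text
time: 7.6
tool_pos: [667.8, -342.9, 139.8]
tcp_rot: [3.14, -0.0, 0.885]
contact_force: [0.1, -0.2, -1.6]
grip_width: 14.2
finger_force: 30.0
time: 7.98
tool_pos: [667.6, -344.5, 121.2]
tcp_rot: [3.14, -0.0, 0.884]
contact_force: [-1.1, -0.3, -0.5]
grip_width: 13.6
finger_force: 30.0
[ 667.6 -344.5  121.2] [ 3.13957183e+00 -3.70950683e-04  8.83502763e-01] 321.1815285404055 371.64829954431775
```

View pics/w3.png

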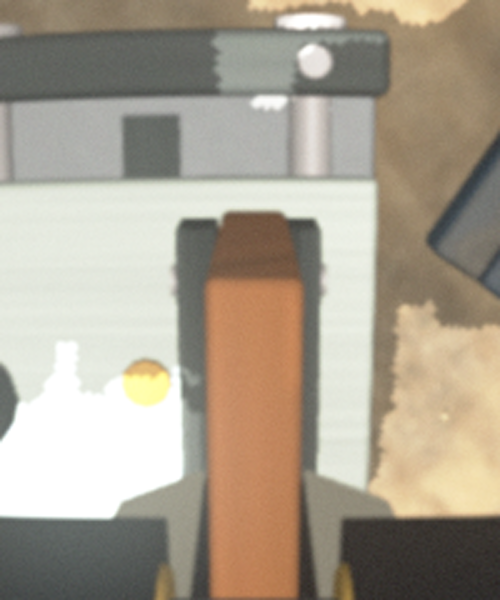

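The crop shows the blank end at columns 226–282 (centre 254) between jaws whose outer edges are at 178 and 320 (centre 249). So the slot lies about 1 mm to tool -y and 5 mm to +x of the blank. I'll correct that and lower.

```bash
python3 -m crank '[[0.005,-0.001,0,0,0,0],[0,0,0.01,0,0,0],[0,0,0.008,0,0,0],[0,0,0.006,0,0,0],[0,0,0,0,0,0]]'; python3 -m crank '[[0,0,0.006,0,0,0],[0,0,0.004,0,0,0],[0,0,0,0,0,0]]'
```

```text
time: 8.65
tool_pos: [669.0, -340.2, 94.7]
tcp_rot: [-3.14, 0.0, 0.883]
contact_force: [-0.1, 0.8, -0.8]
grip_width: 13.6
finger_force: 30.0
time: 9.02
tool_pos: [669.1, -340.1, 85.1]
tcp_rot: [-3.141, 0.0, 0.883]
contact_force: [0.1, 0.5, -0.9]
grip_width: 14.3
finger_force: 30.0
```

```bash
python3 -m crank '[[0,0,0.002,0,0,0],[0,0,0.002,0,0,0],[0,0,0,0,0,0]]'
```

```text
time: 9.4
tool_pos: [669.5, -340.3, 82.2]
tcp_rot: [3.141, -0.0, 0.883]
contact_force: [-0.3, 0.1, 2.0]
grip_width: 13.6
finger_force: 30.0
```

```bash
python3 -m crank '[[0,0,0,0,0,0],[0,0,0,0,0,0],[0,0,0,0,0,0],[0,0,0,0,0,0]]' 40;  python3 -m crank '[[0,0,-0.02,0,0,0],[0,0,-0.03,0,0,0],[0,0,-0.04,0,0,0],[0,0,-0.02,0,0,0],[0,0,0,0,0,0]]'
python3 - <<'E'
from h import *
o=bot.get_obs(); c=cam('wrist'); im=c['color']; t=cam('top')
print(np.round(o['tool_pos'],1),o['tcp_rot'])
a=cv2.resize(im[60:360,160:460],(400,400)); b=cv2.resize(t['color'][150:280,370:500],(400,400),interpolation=cv2.INTER_CUBIC)
cv2.imwrite('pics/w4.png',np.hstack([a,b]))
E
```

```text
time: 9.9
tool_pos: [669.3, -340.2, 81.6]
tcp_rot: [-3.142, -0.0, 0.883]
contact_force: [0.1, -0.0, 0.1]
grip_width: 36.9
finger_force: 0.0
time: 10.52
tool_pos: [670.0, -340.7, 193.9]
tcp_rot: [3.137, -0.001, 0.883]
contact_force: [-0.1, 0.3, -0.3]
grip_width: 36.4
finger_force: 0.0
[ 670.  -340.7  193.9] [ 3.13738583e+00 -5.37165602e-04  8.82829916e-01]
```

View pics/w4.png

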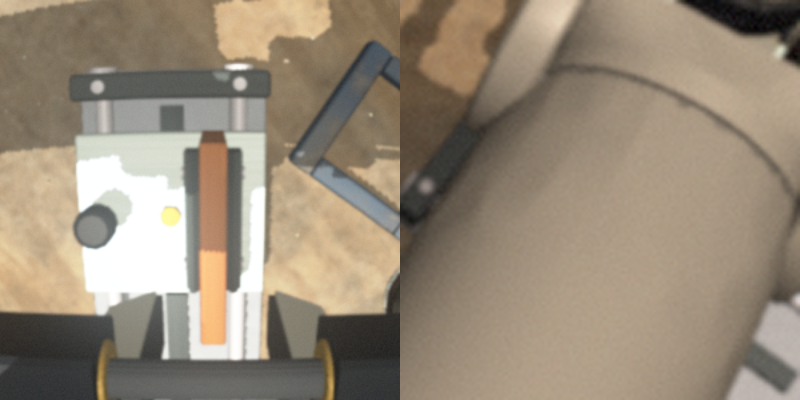

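The blank stands upright between the jaws and its far end is square. The knob is at crop (96,224). I'll work out the move to the knob.

```bash
python3 -m crank '[[0,0,0,0,0,-0.1745],[0,0,0,0,0,-0.1745],[0,0,0,0,0,-0.1745],[0,0,0,0,0,-0.1745],[0,0,0,0,0,-0.1745]]' 70 >/dev/null; python3 -m crank '[[0,0,0,0,0,-0.1745],[0,0,0,0,0,-0.1745],[0,0,0,0,0,-0.1745],[0,0,0,0,0,-0.1745],[0,0,0,0,0,0]]'
python3 -m crank '[[0.03,0,0,0,0,0],[0.03,0,0,0,0,0],[0.013,0,0,0,0,0],[0,0,0,0,0,0],[0,0,0,0,0,0]]'
python3 - <<'E'
from h import *
o=bot.get_obs(); c=cam('wrist'); im=c['color']
print(np.round(o['tool_pos'],1),o['tcp_rot'],o['joint_positions'])
cv2.imwrite('pics/w5.png',im)
E
```

```text
time: 11.88
tool_pos: [668.8, -339.9, 189.7]
tcp_rot: [-3.141, -0.003, 2.452]
contact_force: [0.7, -0.1, -0.8]
grip_width: 64.4
finger_force: 0.0
time: 12.5
tool_pos: [613.2, -294.2, 191.3]
tcp_rot: [3.142, -0.0, 2.452]
contact_force: [0.7, 0.3, -0.3]
grip_width: 64.1
finger_force: 0.0
[ 613.2 -294.2  191.3] [ 3.14154998e+00 -1.69551129e-04  2.45155082e+00] [-5.59906750e-01  6.60605385e-01  1.08891707e+00  6.53535286e-05
  1.39223278e+00 -1.44067285e+00]
```

View pics/w5.png

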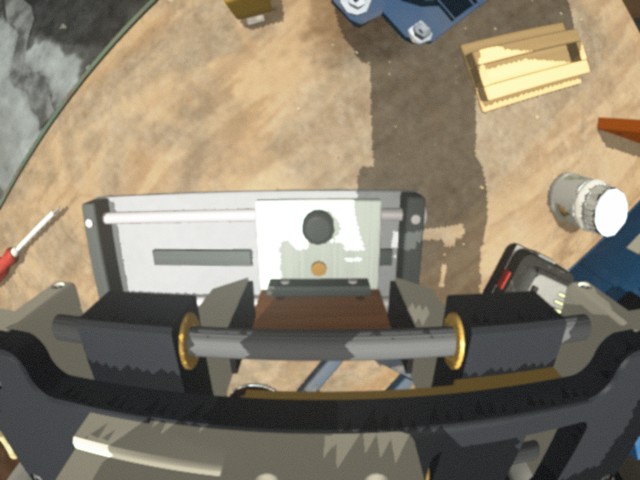

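The knob is at (318,226), centred between the fingers, with the blank beyond it standing square. I'll descend and grip.

```bash
python3 -m crank '[[0.003,-0.002,0.03,0,0,0],[0,0,0.045,0,0,0],[0,0,0.035,0,0,0],[0,0,0.02,0,0,0],[0,0,0,0,0,0]]'; python3 -m crank '[[0,0,0.01,0,0,0],[0,0,0.006,0,0,0],[0,0,0,0,0,0]]';  python3 -m crank '[[0,0,0,0,0,0],[0,0,0,0,0,0],[0,0,0,0,0,0],[0,0,0,0,0,0],[0,0,0,0,0,0]]' 0
```

```text
time: 13.18
tool_pos: [608.6, -293.2, 59.3]
tcp_rot: [-3.141, -0.004, 2.452]
contact_force: [0.7, 0.9, -1.2]
grip_width: 64.4
finger_force: 0.0
time: 13.55
tool_pos: [609.3, -293.4, 45.5]
tcp_rot: [3.142, -0.0, 2.453]
contact_force: [-0.1, 0.5, 1.6]
grip_width: 64.1
finger_force: 0.0
time: 14.18
tool_pos: [609.3, -293.6, 45.8]
tcp_rot: [-3.141, 0.0, 2.453]
contact_force: [-0.5, -0.7, 0.4]
grip_width: 25.1
finger_force: 30.0
```

```bash
cat > chk.py <<'E'
from h import *
o=bot.get_obs(); d=np.array([-.635,-.773,0]); F=o['contact_force']@d; s=(o['tool_pos']-np.array([609.3,-293.6,45.8]))@d
x=(o['tool_pos']-np.array([609.3,-293.6,45.8]))@np.array([.773,-.635,0])
print(f"s={s:.2f} across={x:.2f} F={F:.1f} f={np.round(o['contact_force'],1)} grip={o['finger_force']:.0f} w={o['grip_width']:.1f}")
import sys; sys.exit(1 if F<-5 or F>3 else 0)
E
python3 -m crank '[[0,-0.002,0,0,0,0],[0,-0.003,0,0,0,0],[0,-0.003,0,0,0,0]]' >/dev/null; python3 chk.py && python3 -m crank '[[0,-0.003,0,0,0,0],[0,-0.003,0,0,0,0],[0,-0.003,0,0,0,0],[0,-0.003,0,0,0,0]]' >/dev/null; python3 chk.py && python3 -m crank '[[0,-0.003,0,0,0,0],[0,-0.003,0,0,0,0],[0,-0.003,0,0,0,0],[0,-0.003,0,0,0,0]]' >/dev/null; python3 chk.py
```

```text
s=7.73 across=0.06 F=-3.5 f=[ 2.   2.9 -0.1] grip=30 w=24.8
s=20.11 across=0.08 F=-2.9 f=[1.6 2.5 1.8] grip=30 w=24.8
s=32.08 across=0.11 F=-3.0 f=[2.5 1.8 1.5] grip=30 w=25.3
```

```bash
sed -i 's/F<-5 or F>3/F<-6 or F>-0.8/' chk.py
python3 -m crank '[[0,-0.001,0,0,0,0],[0,-0.001,0,0,0,0]]' >/dev/null; python3 chk.py && python3 -m crank '[[0,-0.001,0,0,0,0],[0,-0.001,0,0,0,0]]' >/dev/null && python3 chk.py && python3 -m crank '[[0,-0.001,0,0,0,0],[0,-0.001,0,0,0,0]]' >/dev/null && python3 chk.py && python3 -m crank '[[0,-0.001,0,0,0,0],[0,-0.001,0,0,0,0]]' >/dev/null && python3 chk.py && python3 -m crank '[[0,-0.001,0,0,0,0],[0,-0.001,0,0,0,0]]' >/dev/null && python3 chk.py && python3 -m crank '[[0,-0.001,0,0,0,0],[0,-0.001,0,0,0,0]]' >/dev/null && python3 chk.py && python3 -m crank '[[0,-0.001,0,0,0,0],[0,-0.001,0,0,0,0]]' >/dev/null && python3 chk.py && python3 -m crank '[[0,-0.001,0,0,0,0],[0,-0.001,0,0,0,0]]' >/dev/null && python3 chk.py && python3 -m crank '[[0,-0.001,0,0,0,0],[0,-0.001,0,0,0,0]]' >/dev/null && python3 chk.py && python3 -m crank '[[0,-0.001,0,0,0,0],[0,-0.001,0,0,0,0]]' >/dev/null && python3 chk.py
```

```text
s=33.98 across=0.08 F=-2.3 f=[2.2 1.2 2.5] grip=30 w=24.7
s=35.89 across=0.10 F=-3.0 f=[2.4 2.  1.9] grip=30 w=24.7
s=37.92 across=0.11 F=-2.6 f=[2.9 1.  1.9] grip=30 w=24.8
s=39.95 across=0.09 F=-2.2 f=[2.4 0.9 3.6] grip=30 w=24.7
s=41.97 across=0.08 F=-2.9 f=[4.1 0.3 2.9] grip=30 w=25.3
s=43.98 across=0.09 F=-2.6 f=[3.7 0.3 3.2] grip=30 w=24.7
s=45.96 across=0.10 F=-2.9 f=[4.3 0.2 3.6] grip=30 w=25.1
s=47.96 across=0.09 F=-2.2 f=[ 4.2 -0.6  2.5] grip=30 w=24.7
s=49.97 across=0.10 F=-2.6 f=[3.8 0.2 2.7] grip=30 w=24.6
s=51.97 across=0.09 F=-2.3 f=[ 4.8 -0.9  3.1] grip=30 w=24.6
```

```bash

python3 -m crank '[[-0.0005,-0.001,0,0,0,0],[0,-0.001,0,0,0,0]]' >/dev/null; python3 chk.py && python3 -m crank '[[0,-0.001,0,0,0,0],[0,-0.001,0,0,0,0]]' >/dev/null && python3 chk.py && python3 -m crank '[[0,-0.001,0,0,0,0],[0,-0.001,0,0,0,0]]' >/dev/null && python3 chk.py && python3 -m crank '[[0,-0.001,0,0,0,0],[0,-0.001,0,0,0,0]]' >/dev/null && python3 chk.py && python3 -m crank '[[0,-0.001,0,0,0,0],[0,-0.001,0,0,0,0]]' >/dev/null && python3 chk.py && python3 -m crank '[[0,-0.001,0,0,0,0],[0,-0.001,0,0,0,0]]' >/dev/null && python3 chk.py && python3 -m crank '[[0,-0.001,0,0,0,0],[0,-0.001,0,0,0,0]]' >/dev/null && python3 chk.py && python3 -m crank '[[0,-0.001,0,0,0,0],[0,-0.001,0,0,0,0]]' >/dev/null && python3 chk.py && python3 -m crank '[[0,-0.001,0,0,0,0],[0,-0.001,0,0,0,0]]' >/dev/null && python3 chk.py && python3 -m crank '[[0,-0.001,0,0,0,0],[0,-0.001,0,0,0,0]]' >/dev/null && python3 chk.py
```

```text
s=54.17 across=0.14 F=-2.2 f=[2.3 0.9 4.4] grip=30 w=25.0
s=56.63 across=0.15 F=0.6 f=[ 0.  -0.9  6. ] grip=30 w=24.7
```

```bash

python3 -m crank '[[0,0,0,0,0,0]]' >/dev/null; python3 chk.py; python3 -m crank '[[0,-0.001,0,0,0,0],[0,0,0,0,0,0]]' >/dev/null; python3 chk.py; python3 -m crank '[[0,-0.001,0,0,0,0],[0,0,0,0,0,0]]' >/dev/null; python3 chk.py
```

```text
s=57.29 across=0.13 F=3.3 f=[-1.  -3.5  5.6] grip=30 w=24.5
s=59.10 across=0.18 F=5.7 f=[-3.1 -4.9  4.6] grip=30 w=25.0
s=60.51 across=0.18 F=7.3 f=[-4.1 -6.1  5.5] grip=30 w=24.9
```

```bash

python3 -m crank '[[0,-0.001,0,0,0,0],[0,0,0,0,0,0]]' >/dev/null; python3 chk.py; python3 -m crank '[[0,-0.001,0,0,0,0],[0,0,0,0,0,0],[0,0,0,0,0,0]]' >/dev/null; python3 chk.py
```

```text
s=60.69 across=0.17 F=3.4 f=[-1.1 -3.5  6.4] grip=30 w=24.9
s=60.87 across=0.15 F=2.7 f=[-0.3 -3.2  5.2] grip=30 w=24.7
```

```bash

python3 -m crank '[[0,-0.001,0,0,0,0],[0,0,0,0,0,0],[0,0,0,0,0,0],[0,0,0,0,0,0]]' >/dev/null; python3 chk.py;python3 -m crank '[[0,-0.001,0,0,0,0],[0,0,0,0,0,0],[0,0,0,0,0,0],[0,0,0,0,0,0]]' ; python3 chk.py
python3 - <<'E'
from h import *
c=cam('wrist'); cv2.imwrite('pics/w6.png',c['color'])
E
```

```text
s=61.05 across=0.20 F=-1.9 f=[1.8 1.  5.6] grip=30 w=24.6
time: 20.8
tool_pos: [570.6, -341.0, 45.7]
tcp_rot: [3.141, -0.0, 2.454]
contact_force: [3.1, 3.2, 4.8]
grip_width: 24.9
finger_force: 30.0
s=61.19 across=0.19 F=-4.4 f=[3.1 3.2 4.8] grip=30 w=24.9
```

View pics/w6.png

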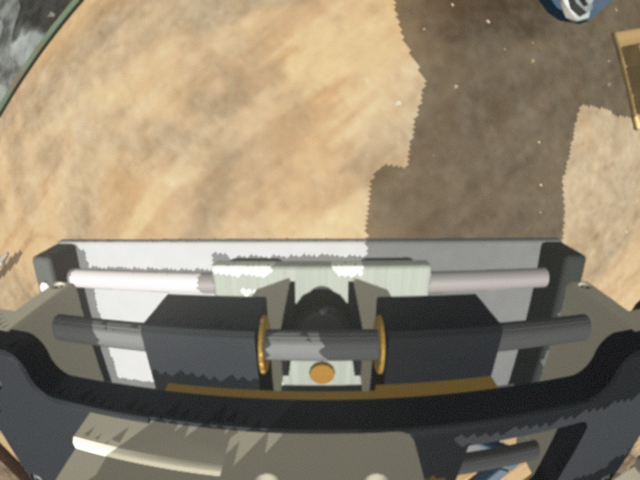

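The fingers hold the knob at (321,310). The sled now stays put against commanded travel: force went from -3 N to +7 N, then to -4 N at the same position. The ball is therefore in the notch. I'll ease off to neutral and hand in.

```bash

python3 -m crank '[[0,0.001,0,0,0,0],[0,0,0,0,0,0],[0,0,0,0,0,0],[0,0,0,0,0,0],[0,0,0,0,0,0]]' >/dev/null; python3 chk.py; python3 -c "
from plant import bot; print(bot.close_job())"
```

```text
s=61.10 across=0.20 F=-2.8 f=[2.6 1.5 6.2] grip=30 w=24.8
the job is handed in; nothing more can be done
None
```

The job is handed in, though the system returned no verdict: the blank was set upright in the slot and released (not visible in the last picture, after the slide), and by the forces the sled is in its notch after about 61 mm, knob still gripped at 30 N.

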